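# Close the loose parts tub on the repair bench

## Robot

A 6-joint arm with a two-finger parallel gripper is mounted at the origin on the work surface. World frame = base frame: x ahead of the robot, y to its left, z up, the work surface at z = 0. Lengths are in m, angles in degrees, forces in N, time in s.
With the tool pointing down it reaches from about 0.25 to 0.725 m from the base axis. Payload 9.7 kg.
Tool frame: the origin (TCP) lies at the very end of the fingers, on their centre line; the grasp point (between the pads) lies tcp_to_grasp behind it (tcp_to_grasp is the distance from the TCP to the grasp point, in m); z points along the fingers, y is the direction in which the jaws open and shut (so a half turn about z gives the same grasp; the last joint's range is limited). The gripper opens to 85 mm and grips with 20 to 120 N. Pads are 22 mm wide; open, the fingers measure 114 mm over their backs; the gripper's body (76 mm by 85 mm) begins 54 mm behind the grasp point. The pads swing forward as they close: fully open they stand 13 mm farther back than shut.
Start: joints at [74.198, 4.979, 10.078, 95.1, 0, 90], TCP at [0.15, 0.529, 0.208] pointing down, gripper open.
Joint ranges: [-179.16, 179.16], [-48.56, 103.87], [-65.8, 70.77], [-126.05, 130.52], [-82.76, 87.17], [-180, 180]. Speed limits (degrees/s): [127.2, 127.2, 147.25, 180, 180, 180].

## Interface

Orientations are given as [roll, pitch, yaw] about the fixed x, y, z axes, in that order (R = Rz(yaw) Ry(pitch) Rx(roll)).
In Python, from workcell import * gives the robot as it stands. The module is installed in compiled form; this text tells all that it offers.
- The arm moves only by the shell command python3 -m pendant 'ROWS' [FORCE]. ROWS is JSON, a list of rows, each a list of 3 entries, a list of its own where there are three numbers: the opening in per cent of the stroke, from 0 (shut) to 100 (fully open), then the shift along the world's x, y, z in mm, then the turn, a rotation vector about the world's x, y, z in degrees. A call has 1 to 20 rows; each row is the pose to reach, as a shift and turn from the pose measured when the call began; what a row does not reach only later rows make up. A row lasts 1/8 s, in which the tool goes at most 62.5 mm and 10.7 degrees, less where a joint would pass 70% of its speed; a pose out of reach is approached as far as the arm can. A call with a gripper value outside its range is refused whole. The fingers move at their own pace and stop on an object; FORCE is the grip in N (left out, the last holds). Time passes only in rows, so rows that repeat a pose let the fingers close. It gives the time, the measured TCP pose, the force and the opening at its end, in the units of the state.
- get_obs(): the state, without advancing time (a new reading comes with each control period).
- camera(name): name is "scene" or "top"; returns a dict with "img" (384x512x3 uint8, red, green, blue), "fx", "fy", "cx", "cy" (pixels), "k1" (the pictures are not rectified: a ray, as slopes to the right and down, at radius r is drawn at 1 + k1 r^2 times it, then the intrinsics apply), "cam_to_world" (4x4, takes a point from camera to world coordinates). Camera axes: x right, y down, z forward; pixel columns grow to the right and rows downward; lengths in m; the calibration is good to about 2 mm. A picture is of the moment at which its call begins. There is no depth.
- job_done(): hands the job in, once; it reports no verdict.
Trained networks look in a picture, given as the dict that the camera call returned (one of the last four; its "shot" number tells which), for a name from the list of things; names that differ only in an ending like _2 or _b are one class to them, and where a whole thing is asked for, a point or a joint stands for the part that bears it (a point fixed in the world has none). Each returns a list of dicts, best first, with "confidence" (0 to 1); they miss things now and then, are a little off and sometimes report something else, mostly with a low value. They report only what shows in the picture. A call takes as long as a camera call.
- regions_of(picture, label): "region" (384x512 bool, what is visible of it).
- pinpoint(picture, label): "position" ([x, y, z] in m, in world coordinates, good to about 4 mm: a listed point, or the origin of a listed thing).
The state is a dict: "time": time; "q": joint angles; "qd": joint speeds; "joint_efforts": joint torques, N m; "ee_pos": TCP position; "tcp_rot": TCP orientation; "wrist_force": force on the tool from outside, world axes, zero at the start; "torque": the same for the moment, N m; "opening": finger opening in m.
Only numpy, scipy, OpenCV 4.12 (cv2) and the standard library are available. Lean on these libraries where they do the work, as an engineer would, in place of code of your own. Each camera call takes 0.05 s, during which the arm holds its last target. There are 200 camera calls.

## Task

Two round parts tubs stand on the bench; one is already closed, the other's lid sits high and loose because it was turned past its thread. On the loose one, turn the lid back anticlockwise until its lugs line up with the notches and it drops into the thread, then screw it clockwise as far as it goes, so that it ends level and flush with the rim, and let go. Leave the closed tub alone.

Things in the scene. Friction and masses are not known exactly. Their poses are not given: they have to be found in the camera images.
- lid_grip (a point): Loose white lid: disc 74 mm wide, 18 thick, with a grip bar across it (56 long, 14 wide, 34 tall). Point on the lid's axis, 23 mm over the disc's top, 11 under the bar's top; z up, x along the bar. Under the bar's ends two lugs, 24 wide, 4 thick, reach 49 mm from the axis. Start: lugs lie on the rim (disc top 74 mm, bar top 108 over the bench), turned 45-65 deg clockwise past the notches. 0.1 kg.
- lid_tip (a point): Near the end of one lug: 45 mm from the lid's axis along its +x (bar) direction, 35 mm below lid_grip. The other lug is opposite. At the start this lug lies 45-65 degrees clockwise (from above) of the notch on the tub's +x side, and goes back to that one.
- tub: Grey tub under the loose lid, fixed, 116 mm wide, 60 tall; origin centre of underside. Rim opening 82 mm. Notches in the rim at its +x and -x, a pip outside each; lugs within 10 deg of their middles drop 12 mm. Then the thread runs clockwise from above 70 deg to a stop, falling 2 mm, 3 mm vertical play. Home: bar 70 deg clockwise of notches, disc flush, bar top at 94 mm; no spring-back.
- other_tub: An equal tub that is already closed (its lid lies flush with the rim), also fixed to the bench; origin at the centre of its underside. To be left alone.

How it is judged:
By the outcome, as a careful person would: the job done as asked, in the order asked, and still so for the second after the job is handed in, with the robot touching nothing.
It also fails if it takes over 35 s, if anything falls off the work surface, if the arm or the gripper's body presses on something with over 40 N, if the wrist force passes 120 N, or if a joint passes its speed limit or range.

## Working session

There is one attempt and no reset: what is moved stays moved. The work goes in short steps, Python scripts to look and compute and a shell command to move; the robot and the scene stay as the last step left them, time stands still between calls to the robot, and variables do not carry over. Pictures are saved under pics/ and viewed, about 8 in all and at most 12, crops included, and the job is handed in when it is done.

```bash
mkdir -p pics
python3 - <<'E'
from workcell import *
import cv2
o=get_obs(); print({k:o[k] for k in('time','q','ee_pos','tcp_rot','wrist_force','opening')})
try: print(tcp_to_grasp)
except Exception as e: print(e)
P=[]
for n in('top','scene'):
    c=camera(n); P.append(c['img'])
    print(n,c['cam_to_world'].round(3).tolist() if hasattr(c['cam_to_world'],'round') else c['cam_to_world'],c['fx'],c['cx'],c['cy'],c['k1'])
    for l in('lid_grip','lid_tip','tub','other_tub'):
        print(l,[(d['position'],d['confidence']) for d in pinpoint(c,l)][:3])
cv2.imwrite('pics/a.png',cv2.vconcat([cv2.resize(p,(512,384))for p in P][:1])[:,:,::-1])
cv2.imwrite('pics/b.png',P[1][:,:,::-1])
E
```

```text
{'time': 0.0, 'q': array([7.41997851e+01, 5.00971700e+00, 1.00329271e+01, 9.50992298e+01,
       3.74711395e-04, 9.00004166e+01]), 'ee_pos': array([0.14968087, 0.52896081, 0.20698269]), 'tcp_rot': array([-1.79923980e+02, -3.74158309e-04,  1.64199368e+02]), 'wrist_force': array([-0.68693032,  0.09129133,  0.13245109]), 'opening': 0.08557219759885476}
0.0187
top [[-0.005, -0.995, 0.102, 0.485], [-1.0, 0.004, -0.008, -0.014], [0.007, -0.102, -0.995, 0.884], [0.0, 0.0, 0.0, 1.0]] 443.5292106233095 249.6588371885633 197.05893062072903 0.059996228475496495
lid_grip [([0.5977, -0.2033, 0.0946], 0.72)]
lid_tip [([0.6253, -0.2396, 0.0623], 0.82), ([0.4966, 0.2385, 0.0017], 0.38)]
tub [([0.597, -0.2067, -0.0042], 0.84)]
other_tub [([0.4968, 0.2383, 0.0034], 0.67)]
scene [[0.168, 0.81, -0.562, 0.991], [0.986, -0.137, 0.097, -0.096], [0.002, -0.57, -0.822, 0.736], [0.0, 0.0, 0.0, 1.0]] 422.93027193526177 259.1712698328079 187.7394501058219 -0.09093131616277036
lid_grip [([0.5963, -0.2016, 0.0962], 0.86)]
lid_tip [([0.6222, -0.2446, 0.0638], 0.78)]
tub [([0.5976, -0.1988, 0.0006], 0.71)]
other_tub [([0.5023, 0.2441, -0.0018], 0.94), ([0.5961, -0.2014, 0.0958], 0.33)]
```

View pics/a.png

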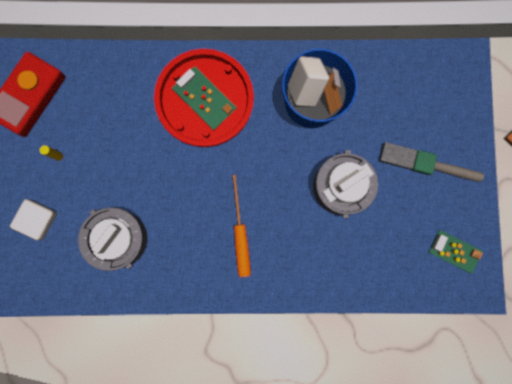

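View pics/b.png

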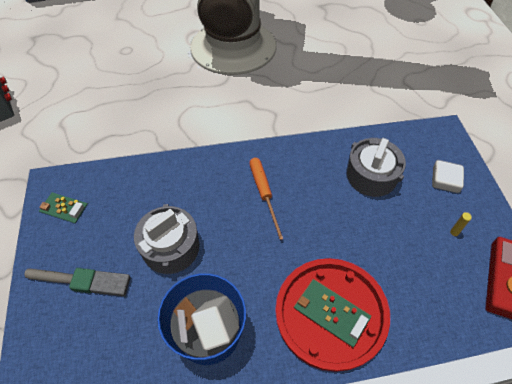

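Top view: the loose tub is at about px (347,184), with its bar slanting. The closed one is at (110,239). The bowl behind, at (318,88), is close to the loose tub. I'll zoom in on the loose tub to find the pips and the bar direction.

```bash
cat > h.py <<'E'
from workcell import *
import cv2, numpy as np
def rect(c,x0,x1,y0,y1,z,s=4000):
    "orthographic picture of plane z; rows: x falling, cols: y falling; s px per m"
    T=np.linalg.inv(np.array(c['cam_to_world']))
    xs=np.arange(x1,x0,-1/s); ys=np.arange(y1,y0,-1/s)
    X,Y=np.meshgrid(xs,ys,indexing='ij')
    p=np.stack([X,Y,0*X+z,0*X+1],-1)@T.T
    a=p[...,0]/p[...,2]; b=p[...,1]/p[...,2]; k=1+c['k1']*(a*a+b*b)
    return cv2.remap(c['img'],(c['fx']*a*k+c['cx']).astype('f4'),(c['fy']*b*k+c['cy']).astype('f4'),cv2.INTER_CUBIC)
E
python3 - <<'E'
from h import *
I=[]
for n in('top','scene'):
    c=camera(n)
    for z in (.06,.108): 
        i=rect(c,.527,.667,-.27,-.13,z,2000); i=i.copy()
        for k in range(0,280,40): i[k,:6]=255;i[:6,k]=255
        I.append(i)
cv2.imwrite('pics/c.png',cv2.vconcat([cv2.hconcat(I[:2]),cv2.hconcat(I[2:])])[:,:,::-1])
E
```

```text
(no output)
```

View pics/c.png

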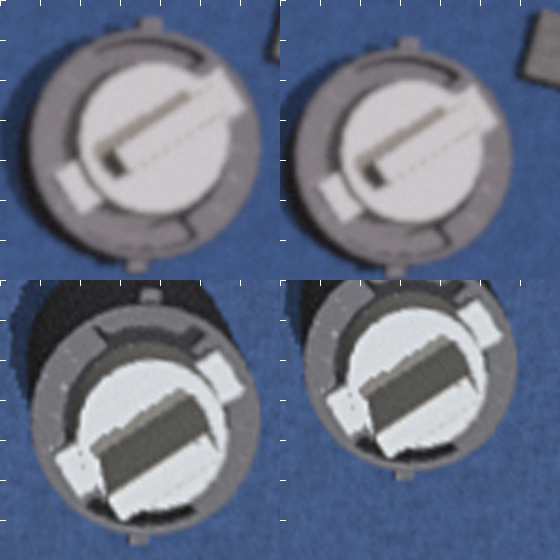

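From the top view, the pips at z=60 mm are at px (150,22) and (138,266), so the tub's yaw is about -3° and its centre about (0.597,-0.202). The lugs at (232,95) and (78,187) put the bar at about -57.5°, roughly 55° clockwise of the notch. I'll set out now with the tool x along the bar, at yaw 122.5, and check joint 6 on the way.

```bash
python3 -m pendant '[[100,[60,-60,0],[0,0,-8]],[100,[100,-110,0],[0,0,-14]],[100,[130,-170,0],[0,0,-20]],[100,[160,-230,0],[0,0,-26]]]'; python3 -c "
from workcell import *
o=get_obs();print(o['q'],o['ee_pos'],o['tcp_rot'])"
```

```text
time: 1.1
ee_pos: [0.2955, 0.3262, 0.2076]
tcp_rot: [180.0, 0.0, 138.0]
wrist_force: [1.1, 0.3, 0.5]
opening: 0.0856
[ 4.78377840e+01 -9.97466667e+00 -4.34748564e+00  9.56059718e+01
 -8.71977497e-03  8.98211727e+01] [0.29548499 0.32623675 0.20764697] [1.79978818e+02 8.78592847e-03 1.38016608e+02]
```

```bash
python3 -m pendant '[[100,[35,-55,0],[0,0,-3]],[100,[70,-110,0],[0,0,-6]],[100,[100,-165,0],[0,0,-9]],[100,[135,-220,0],[0,0,-12]]]'; python3 -c "
from workcell import *
o=get_obs();print(o['q'],o['ee_pos'],o['tcp_rot'])"
```

```text
time: 1.6
ee_pos: [0.4258, 0.1128, 0.208]
tcp_rot: [179.9, 0.0, 125.9]
wrist_force: [1.3, 1.7, -1.4]
opening: 0.0854
[ 1.48290814e+01 -9.99212501e+00 -4.31855762e+00  9.55839462e+01
  5.94630732e-03  6.89096425e+01] [0.42582552 0.11277234 0.20804039] [1.79914242e+02 2.67012703e-02 1.25919424e+02]
```

Yaw = q1 − q6 + 180, so yaw 122.5 is comfortable all through (q6 from −16 to 55).

```bash
python3 -m pendant '[[100,[28,-52,0],[0,0,-1]],[100,[57,-105,0],[0,0,-2]],[100,[85,-157,0],[0,0,-3.4]],[100,[114,-210,-10],[0,0,-3.4]],[100,[142,-262,-20],[0,0,-3.4]],[100,[171,-315,-40],[0,0,-3.4]],[100,[171,-315,-48],[0,0,-3.4]],[100,[171,-315,-48],[0,0,-3.4]],[100,[171,-315,-48],[0,0,-3.4]]]'
python3 - <<'E'
from h import *
o=get_obs();print(o['q'],o['ee_pos'],o['tcp_rot'])
c=camera('scene'); d=camera('top')
for k in(c,d):
    for l in('lid_grip','lid_tip'): print(l,[(e['position'],e['confidence']) for e in pinpoint(k,l)][:2])
cv2.imwrite('pics/d.png',cv2.hconcat([cv2.resize(c['img'][150:300,80:230],(450,450),interpolation=2)])[:,:,::-1])
E
```

```text
time: 2.72
ee_pos: [0.5968, -0.2012, 0.1614]
tcp_rot: [179.9, 0.1, 122.6]
wrist_force: [0.3, 0.2, -1.0]
opening: 0.0855
[-1.86564660e+01  1.52891589e+01  1.67278260e+01  9.12752707e+01
  6.02218644e-02  3.87569595e+01] [ 0.59680822 -0.20116081  0.1614476 ] [1.79850749e+02 8.97179989e-02 1.22586543e+02]
lid_grip [([0.5933, -0.2015, 0.0952], 0.95)]
lid_tip [([0.6242, -0.2398, 0.0612], 0.67)]
lid_grip []
lid_tip [([0.6214, -0.2404, 0.0607], 0.7)]
```

View pics/d.png

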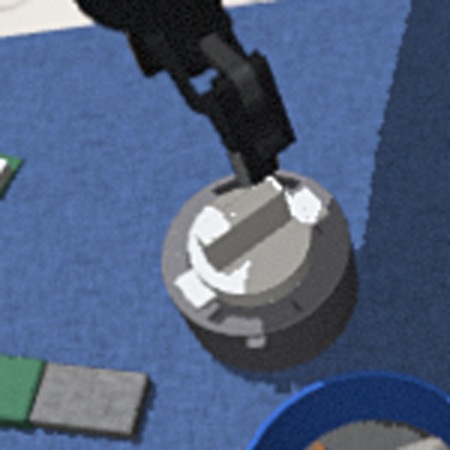

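The fingers straddle the bar, and the bar runs from about (205,250) to (290,195) between them. I'll descend and grip.

```bash
python3 -m pendant '[[100,[0,-1,-40],[0,0,0]],[100,[0,-1,-70],[0,0,0]],[100,[0,-1,-81],[0,0,0]],[100,[0,-1,-81],[0,0,0]],[60,[0,-1,-81],[0,0,0]],[30,[0,-1,-81],[0,0,0]],[0,[0,-1,-81],[0,0,0]],[0,[0,-1,-81],[0,0,0]],[0,[0,-1,-81],[0,0,0]],[0,[0,-1,-81],[0,0,0]],[0,[0,-1,-81],[0,0,0]]]' 40
python3 - <<'E'
from h import *
o=get_obs();print(o['ee_pos'],o['tcp_rot'],o['wrist_force'],o['opening'])
for k in(camera('scene'),):
    for l in('lid_grip','lid_tip'): print(l,[(e['position'],e['confidence']) for e in pinpoint(k,l)][:2])
E
```

```text
time: 4.4
ee_pos: [0.5971, -0.2028, 0.0802]
tcp_rot: [179.8, 0.1, 122.6]
wrist_force: [0.5, 0.2, 4.9]
opening: 0.0121
[ 0.59714735 -0.20277641  0.08021931] [1.79843806e+02 1.06136093e-01 1.22560054e+02] [0.47048896 0.23097595 4.91800369] 0.01213115266208184
lid_grip [([0.5942, -0.2008, 0.0964], 0.64)]
lid_tip [([0.6228, -0.2409, 0.0612], 0.69)]
```

Gripped. Turn anticlockwise 55° with no vertical push.

```bash
python3 -m pendant '[[0,[0,0,0],[0,0,9]],[0,[0,0,0],[0,0,18]],[0,[0,0,0],[0,0,27]],[0,[0,0,0],[0,0,36]],[0,[0,0,0],[0,0,45]],[0,[0,0,0],[0,0,52]],[0,[0,0,0],[0,0,55]],[0,[0,0,0],[0,0,55]],[0,[0,0,-2],[0,0,55]],[0,[0,0,-4],[0,0,55]],[0,[0,0,-4],[0,0,55]]]'
python3 - <<'E'
from h import *
o=get_obs();print(o['ee_pos'],o['tcp_rot'],o['wrist_force'],o['torque'],o['opening'])
c=camera('scene')
for k in(c,):
    for l in('lid_grip','lid_tip'): print(l,[(e['position'],e['confidence']) for e in pinpoint(k,l)][:2])
cv2.imwrite('pics/e.png',cv2.resize(c['img'][150:300,80:230],(450,450),interpolation=2)[:,:,::-1])
E
```

```text
time: 5.92
ee_pos: [0.597, -0.2027, 0.0759]
tcp_rot: [179.8, 0.1, 177.5]
wrist_force: [-0.1, 0.9, -0.3]
opening: 0.0124
[ 0.59699701 -0.20271782  0.07589185] [1.79835913e+02 7.89276327e-02 1.77542373e+02] [-0.14112505  0.87117936 -0.34726913] [-0.04330808  0.03383569  0.0119422 ] 0.012417234193616825
lid_grip [([0.5951, -0.2004, 0.091], 0.75)]
lid_tip [([0.6414, -0.2047, 0.0577], 0.89)]
```

View pics/e.png

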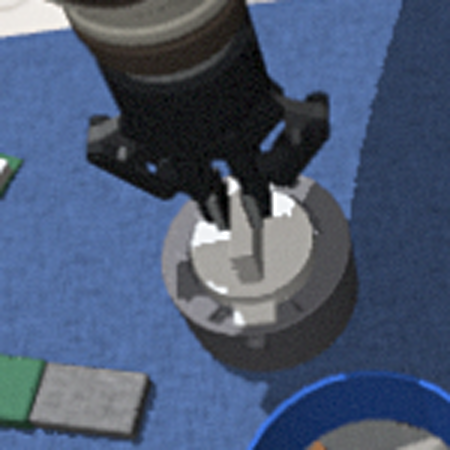

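The lid has dropped 4 mm without resistance, and its lug at (253,312) sits at the pip at (256,340), so the lugs are in the notches. I'll lower it the rest of the 12 mm.

```bash
python3 -m pendant '[[0,[0,0,-3],[0,0,0]],[0,[0,0,-6],[0,0,0]],[0,[0,0,-7],[0,0,0]],[0,[0,0,-7.7],[0,0,0]],[0,[0,0,-7.7],[0,0,0]],[0,[0,0,-7.7],[0,0,0]]]'
```

```text
time: 6.82
ee_pos: [0.5972, -0.2028, 0.0687]
tcp_rot: [179.8, 0.1, 177.6]
wrist_force: [0.8, -0.4, -0.3]
opening: 0.0121
```

```bash
python3 -m pendant '[[0,[0,0,-0.6],[0,0,0]],[0,[0,0,-0.8],[0,0,-8]],[0,[0,0,-1],[0,0,-16]],[0,[0,0,-1.2],[0,0,-24]],[0,[0,0,-1.4],[0,0,-32]],[0,[0,0,-1.7],[0,0,-40]],[0,[0,0,-2],[0,0,-48]],[0,[0,0,-2.2],[0,0,-56]],[0,[0,0,-2.4],[0,0,-62]],[0,[0,0,-2.4],[0,0,-62]]]'
python3 - <<'E'
from h import *
o=get_obs();print(o['torque'])
c=camera('scene')
for l in('lid_grip','lid_tip'): print(l,[(e['position'],e['confidence']) for e in pinpoint(c,l)][:2])
E
```

```text
time: 8.07
ee_pos: [0.5974, -0.2029, 0.0666]
tcp_rot: [179.8, 0.1, 115.6]
wrist_force: [0.4, -0.9, 1.4]
opening: 0.0122
[-0.0277525  -0.00224309 -0.05383207]
lid_grip [([0.5981, -0.1999, 0.0839], 0.71)]
lid_tip [([0.6167, -0.2458, 0.0489], 0.97)]
```

```bash
python3 -m pendant '[[0,[0,0,-0.3],[0,0,-3]],[0,[0,0,-0.4],[0,0,-6]],[0,[0,0,-0.4],[0,0,-8]],[0,[0,0,-0.4],[0,0,-8]],[0,[0,0,-0.4],[0,0,-8]]]'; python3 -c "
from workcell import *
print(get_obs()['torque'])"
python3 -m pendant '[[0,[0,0,0],[0,0,-2]],[0,[0,0,0],[0,0,-4]],[0,[0,0,0],[0,0,-4]],[0,[0,0,0],[0,0,-4]]]'; python3 -c "
from workcell import *
print(get_obs()['torque'])"
```

```text
time: 8.85
ee_pos: [0.5975, -0.2028, 0.0663]
tcp_rot: [179.8, 0.1, 107.7]
wrist_force: [0.4, 0.2, 2.6]
opening: 0.012
[ 0.10450846 -0.03562981  0.09367928]
time: 9.35
ee_pos: [0.5972, -0.2027, 0.0663]
tcp_rot: [179.8, 0.1, 103.8]
wrist_force: [-3.7, 1.8, 3.5]
opening: 0.012
[0.19959635 0.73640195 0.40783986]
```

Torque about z rose from about 0.1 to 0.41 N·m, which suggests the stop. I'll turn a little more with a firmer grip to confirm it.

```bash
python3 -m pendant '[[0,[0,0,0],[0,0,0]],[0,[0,0,0],[0,0,-2]],[0,[0,0,0],[0,0,-3]],[0,[0,0,0],[0,0,-3]],[0,[0,0,0],[0,0,-3]]]' 70
python3 - <<'E'
from h import *
o=get_obs();print(o['torque'])
c=camera('scene')
for l in('lid_grip','lid_tip'): print(l,[(e['position'],e['confidence']) for e in pinpoint(c,l)][:2])
E
```

```text
time: 9.98
ee_pos: [0.5973, -0.2027, 0.0663]
tcp_rot: [179.8, 0.1, 100.8]
wrist_force: [-2.5, 0.3, 4.6]
opening: 0.0108
[0.13901825 0.53008788 0.97536832]
lid_grip [([0.5975, -0.2009, 0.0804], 0.75)]
lid_tip []
```

Torque is now 0.98 N·m, so it's hard on the stop, with z at its home level. Release and lift straight up, then look.

```bash
python3 -m pendant '[[20,[0,0,0],[0,0,0]],[50,[0,0,0],[0,0,0]],[70,[0,0,0],[0,0,0]],[70,[0,0,0],[0,0,0]],[70,[0,0,20],[0,0,0]],[70,[0,0,60],[0,0,0]],[70,[0,0,110],[0,0,0]],[70,[-50,40,120],[0,0,0]],[70,[-100,80,120],[0,0,0]],[70,[-150,120,120],[0,0,0]],[70,[-190,160,120],[0,0,0]],[70,[-190,180,120],[0,0,0]],[70,[-190,180,120],[0,0,0]]]'
python3 - <<'E'
from h import *
C=[camera('top'),camera('scene')]
for c in C:
    for l in('lid_grip','lid_tip','tub'): print(l,[(e['position'],e['confidence']) for e in pinpoint(c,l)][:2])
I=[cv2.resize(rect(c,.527,.667,-.27,-.13,.06,2000),(400,400)) for c in C]
cv2.imwrite('pics/f.png',cv2.hconcat(I)[:,:,::-1])
E
```

```text
time: 11.75
ee_pos: [0.4072, -0.0219, 0.1869]
tcp_rot: [179.7, 0.2, 100.9]
wrist_force: [1.5, -0.0, -0.7]
opening: 0.0598
lid_grip [([0.5951, -0.204, 0.0826], 0.78), ([0.6118, -0.2449, 0.0512], 0.54)]
lid_tip [([0.6107, -0.2426, 0.0489], 0.81)]
tub [([0.5945, -0.2051, -0.0035], 0.9)]
lid_grip [([0.5967, -0.2012, 0.0837], 0.88), ([0.5021, 0.239, -0.0006], 0.68)]
lid_tip [([0.6109, -0.2459, 0.0518], 0.84)]
tub [([0.5965, -0.1997, 0.0018], 0.64), ([0.5951, -0.2019, 0.0828], 0.34)]
```

View pics/f.png

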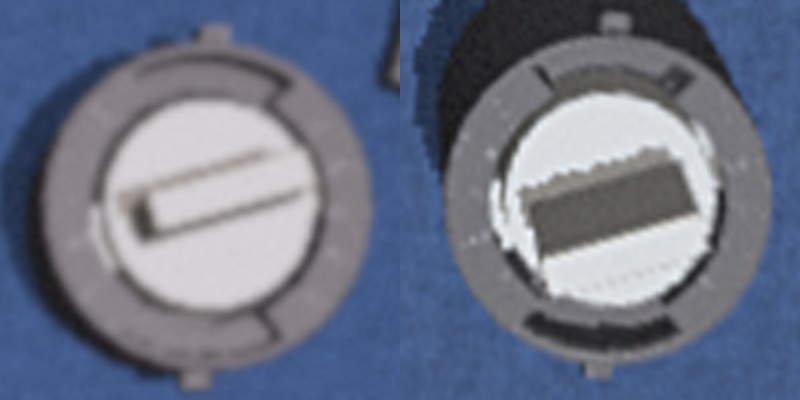

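In both views the bar lies at about −73.6° (edge from (155,238) to (318,190)). The expected home is −72.8°. The lugs are under the rim, and the lid's grip point is at 83 mm, as it should be at home. The arm is clear, so I'll hand the job in.

```bash
python3 -c "
from workcell import *
print(job_done())"
```

```text
the job is handed in; nothing more can be done
None
```

The loose lid is now screwed home and flush with the rim, and the job was handed in at about 12 s with the arm clear. I gripped the bar and turned the lid 55° anticlockwise until its lugs dropped into the notches with almost no force. I then lowered it 12 mm in all and screwed it clockwise to the stop, where the torque rose from about 0.1 to 1.0 N·m. Then I let go. The closed tub was not approached.

**Last checks:**
- **Angle:** after release the bar lies about 71° clockwise of the notches; home is 70°. This was read from the pictures, so it is good to a few degrees.
- **Height:** the grip point is at 83–84 mm, against 83 mm at home, and both views show the lugs under the rim.
- **Tool slip:** the gripper turned about 7° beyond the measured home angle while the lid was on the stop. The bar slipped in the pads and the lid did not turn further.

No check failed or disagreed.

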